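Lock the jam nut with a holding spanner

ROBOT

A 6-joint arm with a two-finger parallel gripper is mounted at the origin on a cart in front of the work surface, level with it; the furniture and walls round the work are solid. World frame = base frame: x ahead of the robot, y to its left, z up, the work surface at z = 0. Lengths are in mm, angles in rad, forces in N, time in s.
With the tool pointing down it reaches from about 350 to 925 mm from the base axis. Payload 6.4 kg.
Tool frame: the origin (TCP) lies at the very end of the fingers, on their centre line; the grasp point (between the pads) lies 19 mm behind it; z points along the fingers, y is the line along which they close (so a half turn about z gives the same grasp; the last joint's range is limited). The gripper opens to 85 mm and grips with 20 to 120 N. Pads are 22 mm wide; open, the fingers measure 114 mm over their backs; the gripper's body (76 mm by 85 mm) begins 54 mm behind the grasp point. The pads swing forward as they close: fully open they stand 13 mm farther back than shut.
Start: joints at [0.985, 0.245, 1.558, -0, 1.339, -0.174], TCP at [260.167, 595.674, 231.29] pointing down, gripper open.
Joint ranges: [-3.13, 3.13], [-1.02, 2.26], [0.13, 2.54], [-0.95, 4.09], [0.21, 2.88], [-2.74, 2.74]. Speed limits (rad/s): [2.57, 2.57, 3.14, 3.14, 3.14, 3.14].

INTERFACE

Orientations are given as a 3x3 rotation matrix whose columns are the frame's x, y, z axes.
In Python, from workcell import get_obs, snapshot, finish_job, regions_of, landmark_of gives the robot as it stands. The module is installed in compiled form; this text tells all that it offers.
- The arm moves only by the tool servo_tool, never from a script. Its argument "increments" is a list of rows, each an object with "jaw": the opening, from 0 (shut) to 1 (fully open); "offset": the shift along the tool's x, y, z in units of 40 mm (1.0 is 40 mm), a list of three; "turn": the turn about the tool's z in units of 8 degrees (1.0 is 8 degrees). In form: [{"jaw": jaw, "offset": [tx, ty, tz], "turn": turn}, ...]. A call has 1 to 5 rows; each row is the pose to reach, as a shift and turn from the pose commanded when the call began, along the tool's axes at that moment; what a row does not reach only later rows make up. A row lasts 1/8 s, in which the tool goes at most 62.5 mm and 10.7 degrees, less where a joint would pass 70% of its speed; a pose out of reach is approached as far as the arm can. A call with a gripper value outside its range is refused whole. The fingers move at their own pace and stop on an object; "newtons" is the grip in N (left out, the last holds). Time passes only in rows, so rows that repeat a pose let the fingers close. It gives the time, the measured TCP pose, the force, the opening and the grip force at its end, in the units of the state.
- get_obs(): the state, without advancing time (a new reading comes with each control period).
- snapshot(name): name is "side" or "top" or "wrist"; returns a dict with "pixels" (384x512x3 uint8, red, green, blue), "vertical_fov" (degrees; the focal length in pixels is half the picture's height over the tangent of half this angle, whatever the lens; pixels are square), "cx", "cy" (the principal point, pixels), "pose" (4x4, takes a point from camera to world coordinates). Camera axes: x right, y down, z forward; pixel columns grow to the right and rows downward; lengths in mm; the calibration is good to about 2 mm. A picture is of the moment at which its call begins. There is no depth.
- finish_job(): hands the job in; it is judged then, once.
Trained networks look in the newest picture that a camera, given by its name, has taken for a name from the list of things; names that differ only in an ending like _2 or _b are one class to them, and where a whole thing is asked for, a point or a joint stands for the part that bears it (a point fixed in the world has none). Each returns a list of dicts, best first, with "conf" (0 to 1); they miss things now and then, are a little off and sometimes report something else, mostly with a low value. They report only what shows in the picture. A call takes as long as a camera call.
- regions_of(camera, label): "pixels" (384x512 bool, what is visible of it) and "extent" ([left, top, width, height] in pixels, round what is visible of it).
- landmark_of(camera, label): "location" ([row, column] in pixels: a listed point, or the origin of a listed thing).
The state is a dict: "clock": time; "joint_pos": joint angles; "qvel": joint speeds; "effort": joint torques, N m; "ee_pos": TCP position; "orientation": TCP orientation; "force": force on the tool from outside, world axes, zero at the start; "ft_torque": the same for the moment, N m; "width": opening from 0.0 (shut) to 1.0 (fully open); "finger_force": force on a finger pad.
Only numpy, scipy, OpenCV 4.12 (cv2) and the standard library are available. Lean on these libraries where they do the work, as an engineer would, in place of code of your own. Each camera call takes 0.05 s, during which the arm holds its last target. There are 200 camera calls.

TASK

Slide the loose open-ended spanner fully onto the brass lower nut, its handle beside the stop post so that the post keeps the nut from turning, and let go of it. Then turn the steel jam nut's lever clockwise until it locks on the lower nut, and tighten it to about 0.75 N m (9 to 10 N at the knob), held for a second and never above 1.1 N m. Keep the brass nut at its setting, leave the spanner on the nut, and do not disturb the things round about.

Things in the scene. Friction and masses are not known exactly. Their poses are not given: they have to be found in the camera images.
- adjuster: Milled dark metal plate 158 x 94 x 36 mm, fixed, with an upright stud and two nuts near its far end. Origin under the plate's centre, on the bench; x along its length (away from the robot), y to the left, z up. The stud axis stands at x = +55, y = 0 mm. The flat top is 36 mm above the bench. The fixture is turned up to 13 degrees about z from start to start.
- lower_nut (a joint): Turn (rad, clockwise from above positive) of the brass hexagon nut, 30 mm across flats, 18 mm high, on the plate top. 0 at its setting, where it starts, two flats facing the fixture's +y and -y. It turns easily (0.04 N m), so the jam nut drags it along unless it is held. It must stay within 0.45 rad of the setting; play in the spanner and give under load use up to 0.3 rad of this.
- nut_centre (a point): On the stud axis, 6 mm above the plate top, turning with the brass nut: where the spanner's mouth centre comes to rest when it is fully on (the mouth centre within 6 mm counts). x and y axes as the fixture's at the setting.
- lever_knob (a point): Centre of the black upright round knob (18 mm across, 40 mm high, centre 51 mm above the plate top) on the end of the jam nut's lever, 80 mm from the stud axis. The point turns with the lever, x axis outward. The lever starts on the fixture's left (+y) side and turns clockwise from above, towards its far (+x) side.
- jam_nut (a point): Centre of the steel jam nut, on the stud axis 26 mm above the plate top (30 mm across flats, 14 mm high); stud and hub reach 55 mm. It turns against a drag of 0.2 N m (2.5 N at the knob). After 0.35 to 1.15 rad, not known beforehand, it meets the lower nut: the torque steps to 0.3 N m, then rises by about 14 N m per rad (less with the give of the spanner). Let go, it eases back a little.
- stop_post: Fixed upright steel post, 10 mm in diameter (head 13 mm), 30 mm high, on the plate top. Origin at its foot, at x = -72, y = +16.5 mm in the fixture's frame, 127 mm from the stud axis towards the robot. The fitted spanner's handle, pointing along the plate to -x, lies on the post's -y side with 2.5 mm of gap; clockwise turning brings it against the post.
- spanner_mouth (a point): Loose grey metal open-ended spanner, 12 mm thick, 0.4 kg (up to 0.5), lying flat. This point: centre of its mouth at half thickness; x axis out of the open mouth, handle to -x, z up. The mouth is 32 mm wide, its flared tips reach 13 mm beyond the centre, its closed end is 18 mm behind the centre; the head is 56 mm wide and narrows to the handle 40 mm behind the centre.
- spanner_grip (a point): Point on the spanner's handle at half thickness, 55 mm behind the mouth centre along its -x axis, near its centre of mass. The handle is 18 mm wide and straight from 40 to 165 mm behind the mouth centre.
- glue_bottle: Small blue bottle, 35 mm wide, 76 mm high, standing; origin under its centre. Bystander.
- tip_block: Small steel block with five upright copper tips, 34 x 50 x 43 mm; origin under its centre. Bystander.
- hex_key: Black hex key 88 mm long, 5 mm thick, lying flat; origin under its centre. Bystander.
- marker: Marker pen 126 mm long, 12 mm thick, lying; origin under its centre. Bystander.

How it is judged:
By the outcome, as a careful person would: the job done as asked, in the order asked, and still so for the second after the job is handed in, with the robot touching nothing.
It also fails if it takes over 72 s, if anything falls off the work surface, if the arm or the gripper's body presses on something with over 40 N, if the wrist force passes 120 N, or if a joint passes its speed limit or range.

## Working session

There is one attempt and no reset: what is moved stays moved. The work goes in short steps, Python scripts to look and compute and a tool call to move; the robot and the scene stay as the last step left them, time stands still between calls to the robot, and variables do not carry over. Pictures are saved under pics/ and viewed, at most 10 in all, crops included, and the job is handed in when it is done.

Besides the shell and the picture viewer there is one more tool, called after ">>>" as name([rows], argument=value, ...), one row to a line, values as JSON. servo_tool: Moves the arm, as the interface text tells. Its arguments: {"type":"object","properties":{"increments":{"type":"array"},"newtons":{"type":"number"}},"required":["increments"]}

```bash
mkdir -p pics; cat > h.py <<'E'
import numpy as np, cv2
from workcell import get_obs, snapshot, finish_job, regions_of, landmark_of
def snap(n,save=None):
    s=snapshot(n)
    if save: cv2.imwrite(f'pics/{save}.png',s['pixels'][:,:,::-1])
    return s
def ray(s,rc):
    f=s['pixels'].shape[0]/2/np.tan(np.radians(s['vertical_fov'])/2)
    P=np.array(s['pose']); d=P[:3,:3]@np.array([(rc[1]-s['cx'])/f,(rc[0]-s['cy'])/f,1.])
    return P[:3,3],d/np.linalg.norm(d)
def atz(s,rc,z):
    o,d=ray(s,rc); return o+d*(z-o[2])/d[2]
def proj(s,p):
    f=s['pixels'].shape[0]/2/np.tan(np.radians(s['vertical_fov'])/2)
    P=np.array(s['pose']); q=P[:3,:3].T@(np.array(p)-P[:3,3]); return np.array([s['cy']+f*q[1]/q[2],s['cx']+f*q[0]/q[2]])
E
python3 - <<'E'
from h import *
np.set_printoptions(precision=1,suppress=True)
o=get_obs();print({k:np.round(v,3) for k,v in o.items()})
Z=dict(adjuster=0,nut_centre=42,lever_knob=87,jam_nut=62,stop_post=36,spanner_mouth=6,spanner_grip=6,glue_bottle=0,tip_block=0,hex_key=0,marker=0)
for c in ['top','side','wrist']:
    s=snap(c,c+'0'); print(c,s['vertical_fov'],np.array(s['pose'])[:3].tolist())
    for k,z in Z.items():
        for r in landmark_of(c,k)[:2]: print(k,round(r['conf'],2),np.array(r['location']),atz(s,r['location'],z))
E
python3 -c "
import cv2,numpy as np
cv2.imwrite('pics/both.png',cv2.resize(np.hstack([cv2.imread('pics/top0.png'),cv2.imread('pics/side0.png')]),(800,300),interpolation=cv2.INTER_AREA))"
```

```text
{'clock': np.float64(0.0), 'joint_pos': array([ 1. ,  0.2,  1.6, -0. ,  1.3, -0.2]), 'qvel': array([ 0.,  0.,  0., -0., -0., -0.]), 'effort': array([ -0. , -42.9, -32.6,  -0. ,   0. ,   0. ]), 'ee_pos': array([259.8, 595.2, 230.2]), 'orientation': array([[-0.9,  0.4, -0. ],
       [ 0.4,  0.9, -0. ],
       [ 0. , -0. , -1. ]]), 'force': array([-0. , -0. , -0.1]), 'ft_torque': array([0., 0., 0.]), 'finger_force': np.float64(0.0), 'width': np.float64(1.001)}
top 48.24830804787902 [[0.01563902028912368, -0.9855693904836702, 0.16854790887472532, 365.49780635526594], [-0.9997919433584975, -0.017621654920203424, -0.010273620263182697, -13.487926366264086], [0.013095458748557961, -0.16835217200713393, -0.9856399216451438, 908.8236920266525]]
adjuster 0.95 [194.7 234.9] [508.6  32.8   0. ]
nut_centre 0.9 [161.9 238.2] [570.9  25.6  42. ]
lever_knob 0.77 [137.3 205.6] [609.   89.4  87. ]
jam_nut 0.64 [162.5 236.5] [564.8  28.1  62. ]
stop_post 0.58 [222.3 213.9] [445.3  72.2  36. ]
spanner_grip 0.79 [207.6 329.6] [ 483.4 -169.4    6. ]
spanner_grip 0.23 [135.5 203.2] [637.  104.9   6. ]
glue
[... 749 characters left out ...]
.3  80.3  36. ]
stop_post 0.37 [214.1 317.2] [368.8  13.   36. ]
spanner_mouth 0.59 [200.7 246.1] [ 541.8 -148.5    6. ]
spanner_grip 0.67 [198.7 266.9] [ 485.9 -164.8    6. ]
glue_bottle 0.56 [208.9 197.4] [ 666.1 -102.2    0. ]
tip_block 0.67 [200.6 268. ] [ 482.9 -166.     0. ]
tip_block 0.47 [199.1 204.4] [ 660.5 -175.     0. ]
hex_key 0.45 [260.9 320. ] [377.4 159.4   0. ]
marker 0.51 [216.4 315.5] [364.  -58.1   0. ]
wrist 67.04284546050211 [[0.400428816134132, 0.8781300075240736, 0.2618099560658216, 192.21226696741368], [0.9163277133485451, -0.3839030018159454, -0.11385081003722329, 625.4952658598628], [0.0005338153643608933, 0.2854928634527947, -0.958380686344774, 374.0674251916634]]
```

View pics/top0.png

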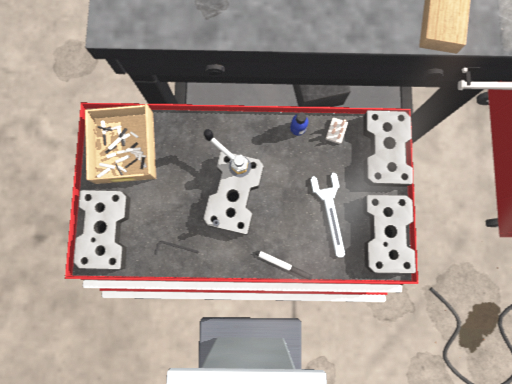

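View pics/side0.png

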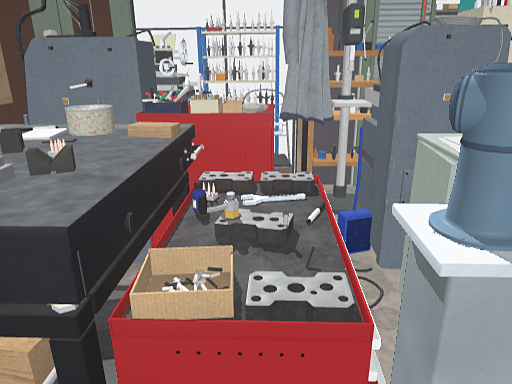

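The top view shows the adjuster near px (235,195), its lever knob at (208,134), and the spanner from (323,185) to (340,253). The side view shows the same layout, with no other obstacles near the work. I'll move the wrist camera between the spanner and the fixture.

>>> servo_tool([
  {"jaw": 1, "offset": [-5, -5.75, 0], "turn": 0},
  {"jaw": 1, "offset": [-5, -5.75, 0], "turn": 0},
  {"jaw": 1, "offset": [-5, -5.75, 0], "turn": 0},
  {"jaw": 1, "offset": [-5, -5.75, 0], "turn": 0},
  {"jaw": 1, "offset": [-5, -5.75, 0], "turn": 0},
])

```text
clock: 2.42
ee_pos: [351.7, 303.0, 231.5]
orientation: [[-0.916, 0.4, 0.001], [0.4, 0.916, 0.0], [-0.001, 0.001, -1.0]]
force: [1.4, -0.8, 0.2]
width: 0.996
finger_force: 0.0
```

>>> servo_tool([
  {"jaw": 1, "offset": [-5, -5.75, 0], "turn": 0},
  {"jaw": 1, "offset": [-5, -5.75, 0], "turn": 0},
  {"jaw": 1, "offset": [-5, -5.75, 0], "turn": 0},
  {"jaw": 1, "offset": [-5, -5.75, 0], "turn": 0},
  {"jaw": 1, "offset": [-5, -5.75, 0], "turn": 0},
])

```text
clock: 3.05
ee_pos: [443.0, 11.8, 231.8]
orientation: [[-0.916, 0.401, 0.001], [0.401, 0.916, -0.0], [-0.001, 0.0, -1.0]]
force: [0.6, 1.6, -0.5]
width: 0.998
finger_force: 0.0
```

>>> servo_tool([
  {"jaw": 1, "offset": [-1.5, -1.65, 0], "turn": -4.6},
  {"jaw": 1, "offset": [-1.5, -1.65, 0], "turn": -4.6},
  {"jaw": 1, "offset": [-1.5, -1.65, 0], "turn": -4.6},
  {"jaw": 1, "offset": [-1.5, -1.65, 0], "turn": -4.6},
  {"jaw": 1, "offset": [-1.5, -1.65, 0], "turn": -4.6},
])

```text
clock: 3.68
ee_pos: [471.2, -70.6, 231.4]
orientation: [[-0.974, -0.227, 0.0], [-0.227, 0.974, -0.0], [-0.0, -0.0, -1.0]]
force: [1.1, -0.7, -0.0]
width: 0.996
finger_force: 0.0
```

```bash
python3 - <<'E'
from h import *
np.set_printoptions(precision=1,suppress=True)
Z=dict(adjuster=0,nut_centre=42,lever_knob=87,jam_nut=62,stop_post=36,spanner_mouth=6,spanner_grip=6)
s=snap('wrist','w1')
for k,z in Z.items():
    for r in landmark_of('wrist',k)[:2]: print(k,round(r['conf'],2),np.array(r['location']),atz(s,r['location'],z))
r=regions_of('wrist','spanner_grip')[0]; m=r['pixels']; print(r['conf'],r['extent'])
pts=np.array([atz(s,p,12)[:2] for p in np.argwhere(m)])
c=pts.mean(0);u,S,v=np.linalg.svd(pts-c,full_matrices=False);d=v[0]*np.sign(v[0][0])
a=(pts-c)@d;n=(pts-c)@np.array([-d[1],d[0]])
print('axis yaw',np.degrees(np.arctan2(d[1],d[0])),c,a.min(),a.max())
for lo in np.arange(a.min(),a.max(),15):
    q=(a>=lo)&(a<lo+4)
    if q.any(): print(round(lo),n[q].min().round(1),n[q].max().round(1), (c+d*(lo+2)+np.array([-d[1],d[0]])*(n[q].min()+n[q].max())/2))
E
```

```text
adjuster 0.95 [206.8 325.9] [504.1  34.7   0. ]
nut_centre 0.91 [259.4 312.4] [564.6  25.2  42. ]
lever_knob 0.57 [323.1 356.6] [611.9  85.2  87. ]
jam_nut 0.69 [265.9 313.7] [562.7  22.5  62. ]
stop_post 0.61 [178.6 374.6] [446.5  69.4  36. ]
stop_post 0.33 [324.3 356.7] [651.6 116.4  36. ]
spanner_mouth 0.68 [204.6 181.6] [ 543.3 -156.5    6. ]
0.73 [370.8, 174.9, 16.9, 10.4]
axis yaw 74.19891275922359 [447.3  87.3] -14.169554334187533 13.018539322996412
-14 -4.8 4.1 [444.3  75.5]
1 -7.0 7.7 [447.7  90.1]
```

View pics/w1.png

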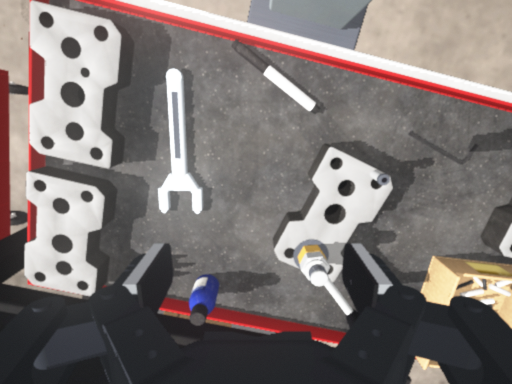

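The wrist view shows the spanner from (174,72) to its mouth at about (181,205), the fixture with its nut at (312,259), the post at (382,180), and the lever running to the lower right. I'll get axes from the segmentation.

```bash
cat >> h.py <<'E'
def axis(s,m,z):
    pts=np.array([atz(s,p,z)[:2] for p in np.argwhere(m)]).astype(np.float32)
    return pts,cv2.minAreaRect(pts)
E
python3 - <<'E'
from h import *
np.set_printoptions(precision=1,suppress=True)
for cam in ['wrist','top']:
    s=snap(cam); I=s['pixels']
    for lab in ['spanner_mouth','spanner_grip']:
        for r in regions_of(cam,lab): print(cam,lab,r['conf'],r['extent'])
    for r in regions_of(cam,'adjuster')[:2]:
        pts,R=axis(s,r['pixels'],36); print(cam,'adj',r['conf'],r['extent'],R)
    if cam=='wrist':
        g=I.astype(int).min(2); m=np.zeros(g.shape,np.uint8); m[60:220,150:212]=(g[60:220,150:212]>130)
        n,l,st,ce=cv2.connectedComponentsWithStats(m); k=1+np.argmax(st[1:,4]); m=l==k; print(st[k])
        pts,R=axis(s,m,12); print('spanner',R)
        # row wise mid of handle
        P=[]
        for row in range(75,218,6):
            c=np.where(m[row])[0]
            if len(c):
                a,b=atz(s,(row,c.min()-.5),12),atz(s,(row,c.max()+.5),12); P.append(np.r_[row,(a+b)[:2]/2,np.linalg.norm(a-b)])
        P=np.array(P);print(P)
        h=P[(P[:,3]>14)&(P[:,3]<24)]; 
        k=np.polyfit(h[:,1],h[:,2],1); print('handle fit yaw',np.degrees(np.arctan(k[0])),k)
E
```

```text
wrist spanner_mouth 0.56 [158.9, 70.0, 44.8, 143.3]
wrist spanner_grip 0.92 [160.4, 69.5, 44.6, 143.4]
wrist adj 0.83 [274.4, 143.9, 120.8, 182.4] ((540.642578125, 36.29543685913086), (245.03311157226562, 132.94622802734375), 5.860091686248779)
[ 150   67   53  153 3717]
spanner ((470.41693115234375, -174.80337524414062), (188.5931396484375, 67.95037841796875), 10.078896522521973)
[[  75.   385.8 -188.9   20.9]
 [  81.   392.2 -187.4   19.8]
 [  87.   398.6 -185.8   21.1]
 [  93.   405.2 -184.8   21.3]
 [  99.   411.7 -183.2   20.2]
 [ 105.   418.5 -182.2   20.3]
 [ 111.   425.2 -180.6   21.6]
 [ 117.   432.  -179.    20.5]
 [ 123.   438.9 -177.9   20.6]
 [ 129.   445.9 -176.3   22. ]
 [ 135.   452.9 -174.6   20.9]
 [ 141.   460.1 -173.5   21. ]
 [ 147.   467.4 -172.3   21.1]
 [ 153.   476.  -176.1   33.8]
 [ 159.   483.3 -174.4   32.7]
 [ 165.   491.1 -173.8   34.2]
 [ 171.   498.9 -173.3   38.2]
 [ 177.   507.  -173.4   53.8]
 [ 183.   514.4 -170.4   60.6]
 [ 189.   521.5 -165.4   68.7]
 [ 195.   529.6 -164.2   69.1]
 [ 201.   537.  -159.8   63. ]
 [ 207.   544.9 -157.2   60.8]
 [ 213.   553.3 -155.9   55.8]]
handle fit yaw 11.573470034707475 [   0.2 -267.7]
top spanner_mouth 0.45 [325.1, 203.5, 4.9, 11.9]
top adj 0.67 [204.8, 131.6, 39.0, 98.5] ((538.7197875976562, 53.88416290283203), (204.9473114013672, 86.24897766113281), 1.520574927330017)
```

>>> servo_tool([
  {"jaw": 0.6, "offset": [0.39, -2.45, 2], "turn": 0.19},
  {"jaw": 0.6, "offset": [0.39, -2.45, 3], "turn": 0.19},
  {"jaw": 0.6, "offset": [0.39, -2.45, 4], "turn": 0.19},
  {"jaw": 0.6, "offset": [0.39, -2.45, 4.5], "turn": 0.19},
  {"jaw": 0.6, "offset": [0.39, -2.45, 4.5], "turn": 0.19},
])

```text
clock: 5.15
ee_pos: [476.6, -168.6, 49.0]
orientation: [[-0.979, -0.202, -0.005], [-0.202, 0.979, 0.003], [0.004, 0.004, -1.0]]
force: [0.0, -0.2, 1.1]
width: 0.601
finger_force: 0.0
```

```bash
python3 - <<'E'
from h import *
np.set_printoptions(precision=1,suppress=True)
o=get_obs();print(o['ee_pos'],o['width'],o['force'])
s=snap('wrist','w2')
for k,z in dict(spanner_mouth=6,spanner_grip=6).items():
    for r in landmark_of('wrist',k)[:2]: print(k,round(r['conf'],2),np.array(r['location']),atz(s,r['location'],z))
E
```

```text
[ 476.6 -168.6   49. ] 0.6008936200078797 [ 0.  -0.2  1.1]
spanner_grip 0.81 [233.9 252.2] [ 487.2 -168.7    6. ]
```

View pics/w2.png

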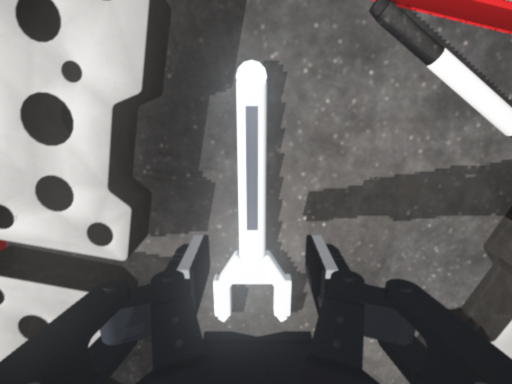

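The handle is vertical in the picture at column 252, centred between the fingers at columns 208 and 306. I'll descend and grip.

>>> servo_tool([
  {"jaw": 0.6, "offset": [0, 0, 0.6], "turn": 0},
  {"jaw": 0.6, "offset": [0, 0, 1.13], "turn": 0},
  {"jaw": 0.6, "offset": [0, 0, 1.13], "turn": 0},
  {"jaw": 0.6, "offset": [0, 0, 1.13], "turn": 0},
])

```text
clock: 5.8
ee_pos: [479.7, -170.0, 7.9]
orientation: [[-0.979, -0.203, 0.003], [-0.203, 0.979, -0.002], [-0.002, -0.002, -1.0]]
force: [-0.7, -0.1, -0.1]
width: 0.603
finger_force: 0.0
```

>>> servo_tool([
  {"jaw": 0, "offset": [0, 0, 0], "turn": 0},
  {"jaw": 0, "offset": [0, 0, 0], "turn": 0},
  {"jaw": 0, "offset": [0, 0, 0], "turn": 0},
  {"jaw": 0, "offset": [0, 0, 0], "turn": 0},
  {"jaw": 0, "offset": [0, 0, 0], "turn": 0},
], newtons=80)

```text
clock: 6.42
ee_pos: [479.2, -170.1, 7.5]
orientation: [[-0.979, -0.203, 0.001], [-0.203, 0.979, -0.001], [-0.001, -0.001, -1.0]]
force: [-2.2, 0.3, 7.2]
width: 0.173
finger_force: 78.2
```

>>> servo_tool([
  {"jaw": 0, "offset": [0, 0, -0.5], "turn": 0},
  {"jaw": 0, "offset": [0, 0, -1.5], "turn": 0},
  {"jaw": 0, "offset": [0, 0, -2.6], "turn": 0},
  {"jaw": 0, "offset": [0, 0, -2.6], "turn": 0},
])

```text
clock: 6.92
ee_pos: [480.5, -170.7, 113.5]
orientation: [[-0.979, -0.203, 0.006], [-0.203, 0.979, -0.004], [-0.005, -0.005, -1.0]]
force: [-0.3, -0.5, -3.9]
width: 0.169
finger_force: 79.1
```

>>> servo_tool([
  {"jaw": 0, "offset": [-0.3, 1.5, -0.9], "turn": 1.3},
  {"jaw": 0, "offset": [-0.3, 2.75, -0.9], "turn": 2.6},
  {"jaw": 0, "offset": [-0.3, 2.75, -0.9], "turn": 2.8},
  {"jaw": 0, "offset": [-0.3, 2.75, -0.9], "turn": 2.8},
  {"jaw": 0, "offset": [-0.3, 2.75, -0.9], "turn": 2.8},
])

```text
clock: 7.55
ee_pos: [467.2, -59.5, 144.9]
orientation: [[-0.983, 0.186, -0.002], [0.186, 0.983, 0.001], [0.002, 0.0, -1.0]]
force: [0.4, -0.1, -3.6]
width: 0.173
finger_force: 79.5
```

```bash
python3 - <<'E'
from h import *
np.set_printoptions(precision=1,suppress=True)
o=get_obs();print(o['ee_pos'],o['orientation'])
Z=dict(adjuster=0,nut_centre=42,jam_nut=62,lever_knob=87,stop_post=36,spanner_mouth=o['ee_pos'][2]-1,spanner_grip=o['ee_pos'][2]-1)
for c in ['wrist','top','side']:
    s=snap(c,c+'3')
    for k,z in Z.items():
        for r in landmark_of(c,k)[:1]: print(c,k,round(r['conf'],2),np.array(r['location']),atz(s,r['location'],z))
E
```

```text
[467.2 -59.5 144.9] [[-1.   0.2 -0. ]
 [ 0.2  1.   0. ]
 [ 0.   0.  -1. ]]
wrist adjuster 0.73 [204.  351.4] [507.5  34.    0. ]
wrist nut_centre 0.89 [273.9 362. ] [563.8  25.7  42. ]
wrist jam_nut 0.8 [283.6 366.4] [560.7  22.9  62. ]
wrist lever_knob 0.72 [343.1 453.1] [614.5  83.3  87. ]
wrist stop_post 0.82 [142.2 394.6] [444.3  66.   36. ]
wrist spanner_grip 0.81 [256.7 259. ] [472.3 -58.8 143.9]
top adjuster 0.6 [195.5 235. ] [506.8  32.5   0. ]
top nut_centre 0.66 [162.  238.8] [570.7  24.4  42. ]
top jam_nut 0.72 [164.6 238.2] [560.5  24.6  62. ]
top lever_knob 0.83 [136.5 206.7] [610.7  87.3  87. ]
top stop_post 0.57 [223.5 214.9] [442.9  70.1  36. ]
side adjuster 0.65 [230.1 254.7] [510.   23.8   0. ]
side nut_centre 0.83 [212.7 229.6] [566.2  22.6  42. ]
side jam_nut 0.7 [202.2 232.2] [561.1   8.7  62. ]
side lever_knob 0.8 [203.1 201.8] [616.1  79.8  87. ]
side stop_post 0.65 [212.3 315.5] [371.5   2.4  36. ]
side spanner_mouth 0.64 [159.3 247.8] [528.8 -61.9 143.9]
side spanner_grip 0.97 [160.9 269.5] [477.2 -47.3 143.9]
```

View pics/wrist3.png

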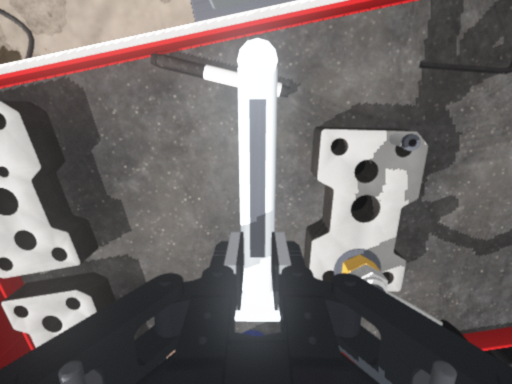

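The fixture is at the right, with plate holes near (339,147), (366,171) and (365,208), the post at (409,143), and the brass nut at (358,266). The spanner is level and held straight. I'll fit the fixture pose from the plate edges and holes.

```bash
python3 - <<'E'
from h import *
np.set_printoptions(precision=1,suppress=True)
s=snap('wrist'); I=s['pixels']
# dark holes: centroid in plate
g=I.astype(int).max(2)
for (r0,c0,w) in [(147,339,14),(171,366,16),(208,365,18)]:
    sub=(g[r0-w:r0+w,c0-w:c0+w]<75).astype(np.uint8)
    n,l,st,ce=cv2.connectedComponentsWithStats(sub); k=1+np.argmax(st[1:,4]); rc=(ce[k][1]+r0-w,ce[k][0]+c0-w)
    print('hole',np.array(rc),st[k,4],atz(s,rc,36))
for rc in [(130,323),(130,418),(182,318),(292,403),(288,313)]: print(rc,atz(s,rc,36))
# post head top z=66
print('post head',atz(s,(142,410),66))
cv2.imwrite('pics/crop4.png',cv2.resize(I[115:310,295:445][:,:,::-1],None,fx=3,fy=3,interpolation=cv2.INTER_CUBIC))
E
```

```text
hole [145.3 337.9] 179 [438.9  18.1  36. ]
hole [169.9 365.3] 383 [465.   39.7  36. ]
hole [207.  363.9] 546 [499.8  35.6  36. ]
(130, 323) [423.5   7.   36. ]
(130, 418) [438.6  86.8  36. ]
(182, 318) [468.2  -3.   36. ]
(292, 403) [598.3  67.   36. ]
(288, 313) [576.7 -22.   36. ]
post head [441.4  64.9  66. ]
```

View pics/crop4.png

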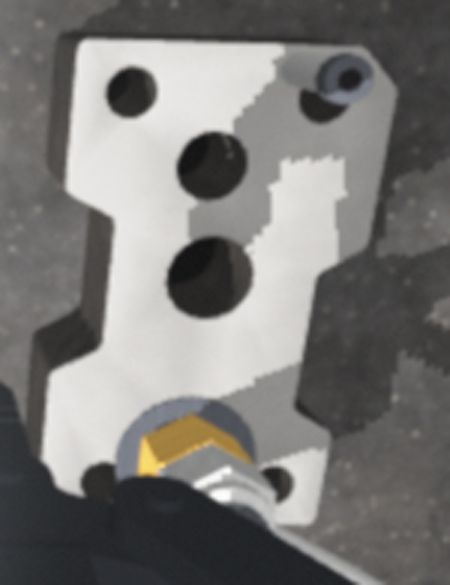

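```bash
python3 - <<'E'
from h import *
np.set_printoptions(precision=1,suppress=True)
s=snap('wrist')
C=lambda x,y:atz(s,(y/3+115,x/3+295),36)[:2]
A=lambda v:np.degrees(np.arctan2(v[1],v[0]))
H=[C(132,91),C(322,100),C(98,482),C(275,484)]
for h in H: print('cornerhole',h)
print('y-dir',A(H[1]-H[0])-90,A(H[3]-H[2])-90,'x-dir',A(H[2]-H[0]),A(H[3]-H[1]))
print('near edge',A(C(365,48)-C(80,40))-90)
for a,b in [((80,40),(65,190)),((397,95),(365,250)),((330,435),(310,525)),((48,375),(42,440)),((113,220),(103,345)),((318,280),(297,405))]: print('side',A(C(*b)-C(*a)),C(*a),C(*b))
print('collar disc',C(187,463))
print('mid holes',C(212,166),C(210,277), 'mean holes',np.mean(H,0))
E
```

```text
cornerhole [439.1  19. ]
cornerhole [451.9  72.9]
cornerhole [565.4  -5.8]
cornerhole [577.1  51.8]
y-dir -13.412383405566132 -11.47963919448597 x-dir -11.11379715665504 -9.560660707201029
near edge -12.295090308611563
side -12.93956685147518 [421.9   6.1] [464.6  -3.8]
side -13.000719802865648 [454.5  94.3] [500.3  83.7]
side -13.746499179811796 [562.1  70.5] [595.1  62.4]
side -12.509385577869331 [523.8 -16.8] [546.4 -21.9]
side -10.876003170156748 [476.6   9.3] [516.7   1.6]
side -11.68898110488512 [507.4  69.2] [549.2  60.5]
collar disc [563.7  23.8]
mid holes [465.5  40. ] [500.3  36.6] mean holes [508.4  34.5]
```

```bash
python3 - <<'E'
from h import *
np.set_printoptions(precision=2,suppress=True)
s=snap('wrist'); o=get_obs(); I=s['pixels'].astype(int).min(2)
R=np.array(o['orientation']);t=np.array(o['ee_pos']); print(t, np.degrees(np.arctan2(R[1,0],R[0,0])), o['ft_torque'])
L=[]
for row in range(60,225,8):
    c=np.arange(225,295)[I[row,225:295]>150]
    if not len(c): continue
    a,b=[R.T@(atz(s,(row,x),t[2]+4.5)-t) for x in (c.min()-.5,c.max()+.5)]
    L.append([row,c.min(),c.max(),(a[0]+b[0])/2,(a[1]+b[1])/2,b[1]-a[1]])
L=np.array(L);print(L)
q=abs(L[:,5]-18)<3;k=np.polyfit(L[q,3],L[q,4],1);print(k,np.degrees(k[0]))
col=np.where(I[:150,258]>150)[0];print('tail row',col.min(),R.T@(atz(s,(col.min(),258),t[2]+4.5)-t))
for k2 in ['spanner_grip','spanner_mouth']:
    for r in landmark_of('wrist',k2)[:1]: print(k2,R.T@(atz(s,r['location'],t[2]-1.5)-t))
fix=np.array([562.6,23.8,42]); print('stud in tool',R.T@(fix-t))
E
```

```text
[467.83 -59.29 146.08] 169.28680844747373 [ 0.01 -0.04  0.03]
[[ 60.   236.   278.    94.12   0.52  18.81]
 [ 68.   225.   277.    90.89  -2.13  23.36]
 [ 76.   225.   277.    87.61  -2.15  23.53]
 [ 84.   225.   281.    84.28  -1.27  25.49]
 [ 92.   237.   279.    80.9    0.96  19.37]
 [100.   237.   276.    77.47   0.28  18.16]
 [108.   237.   276.    73.99   0.28  18.29]
 [116.   237.   276.    70.45   0.28  18.43]
 [124.   237.   276.    66.87   0.28  18.58]
 [132.   237.   276.    63.22   0.27  18.72]
 [140.   237.   275.    59.52   0.04  18.39]
 [148.   238.   275.    55.76   0.27  18.06]
 [156.   238.   275.    51.94   0.27  18.21]
 [164.   238.   275.    48.06   0.26  18.35]
 [172.   238.   275.    44.12   0.26  18.5 ]
 [180.   239.   275.    40.12   0.5   18.16]
 [188.   239.   274.    36.05   0.25  17.81]
 [196.   239.   274.    31.91   0.25  17.96]
 [204.   239.   274.    27.7    0.25  18.11]
 [212.   239.   274.    23.42   0.24  18.26]
 [220.   240.   274.    19.07   0.5   17.9 ]]
[0.   0.19] 0.14560042369747844
tail row 7 [114.42   0.94  -4.5 ]
spanner_grip [-5.84  0.6   1.5 ]
spanner_mouth [59.26 66.12  1.5 ]
stud in tool [-77.67  99.26 104.08]
```

>>> servo_tool([
  {"jaw": 0, "offset": [0.3, 1.3, 0], "turn": 0.16},
  {"jaw": 0, "offset": [0.555, 2.435, 0], "turn": 0.16},
  {"jaw": 0, "offset": [0.555, 2.435, 0.8], "turn": 0.16},
  {"jaw": 0, "offset": [0.555, 2.435, 1.6], "turn": 0.16},
  {"jaw": 0, "offset": [0.555, 2.435, 1.6], "turn": 0.16},
])

```text
clock: 9.62
ee_pos: [461.8, 41.0, 79.8]
orientation: [[-0.978, 0.208, -0.006], [0.208, 0.978, 0.001], [0.006, -0.0, -1.0]]
force: [0.3, -0.4, -4.1]
width: 0.17
finger_force: 79.9
```

```bash
python3 - <<'E'
from h import *
np.set_printoptions(precision=2,suppress=True)
s=snap('wrist','w5'); o=get_obs()
R=np.array(o['orientation']);t=np.array(o['ee_pos']); print(t, np.degrees(np.arctan2(R[1,0],R[0,0])))
for k,z in dict(stop_post=36,adjuster=0,nut_centre=42).items():
    for c in ['wrist','top']:
        if c=='top' : st=snap('top')
        for r in landmark_of(c,k)[:1]: print(c,k,r['conf'],np.array(r['location']),atz(s if c=='wrist' else st,r['location'],z))
for p in [(441.4,65.3,66),(441.4,65.3,36),(562.6,23.8,54)]: print(proj(s,p))
E
```

```text
[463.49  40.65  81.63] 168.00718073036825
wrist stop_post 0.81 [188.4 284.4] [443.43  64.1   36.  ]
top stop_post 0.51 [129.3 335. ] [ 647.06 -177.55   36.  ]
wrist nut_centre 0.62 [344.6 263.1] [560.28  25.34  42.  ]
top nut_centre 0.63 [164.4 237.9] [565.56  26.09  42.  ]
[198.4  290.62]
[185.16 285.61]
[360.3  262.01]
```

View pics/w5.png

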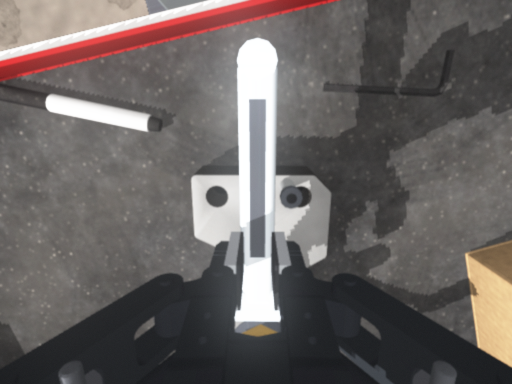

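The post head shows at (291,197), as predicted, and the plate's near edge is square to the handle. The brass nut peeks out under the mouth at (260,330). I'll lower beside the post, then shift left 4 mm.

>>> servo_tool([
  {"jaw": 0, "offset": [0, 0, 0.5], "turn": 0},
  {"jaw": 0, "offset": [0, 0, 0.9], "turn": 0},
  {"jaw": 0, "offset": [0, 0, 0.9], "turn": 0},
  {"jaw": 0, "offset": [0, 0.1, 0.9], "turn": 0},
  {"jaw": 0, "offset": [0, 0.1, 0.9], "turn": 0},
])

```text
clock: 10.75
ee_pos: [465.5, 44.7, 46.6]
orientation: [[-0.978, 0.207, 0.001], [0.207, 0.978, -0.0], [-0.001, 0.0, -1.0]]
force: [-0.6, -0.1, -4.2]
width: 0.167
finger_force: 79.9
```

```bash
python3 - <<'E'
from h import *
np.set_printoptions(precision=2,suppress=True)
s=snap('wrist','w6'); o=get_obs()
R=np.array(o['orientation']);t=np.array(o['ee_pos']); print(t, np.degrees(np.arctan2(R[1,0],R[0,0])),o['force'],o['ft_torque'])
print(proj(s,(441.4,65.3,66)), 'stud in tool',R.T@(np.array([562.6,23.8,42])-t))
g=s['pixels'][:,:,::-1];cv2.imwrite('pics/w6c.png',cv2.resize(g[130:360,180:340],None,fx=2.5,fy=2.5))
E
```

```text
[465.41  44.57  46.63] 168.0284203315173 [-0.85  0.84 -3.66] [ 0.06  0.05 -0.02]
[214.26 289.48] stud in tool [-99.38  -0.16   4.72]
```

View pics/w6c.png

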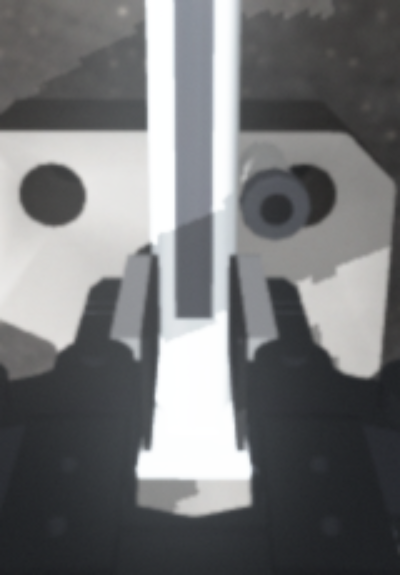

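The handle sits right beside the post, whose head is at crop (275,205), with a small gap. I'll slide on.

>>> servo_tool([
  {"jaw": 0, "offset": [-0.15, 0, 0.05], "turn": 0},
  {"jaw": 0, "offset": [-0.3, 0, 0.05], "turn": 0},
  {"jaw": 0, "offset": [-0.45, 0, 0.05], "turn": 0},
  {"jaw": 0, "offset": [-0.5, 0, 0.05], "turn": 0},
])

```text
clock: 11.3
ee_pos: [484.3, 40.3, 43.9]
orientation: [[-0.978, 0.208, -0.002], [0.208, 0.978, 0.0], [0.002, -0.0, -1.0]]
force: [-3.9, 1.0, -2.7]
width: 0.172
finger_force: 80.0
```

>>> servo_tool([
  {"jaw": 0, "offset": [-0.1, 0, 0], "turn": 0},
  {"jaw": 0, "offset": [-0.2, 0, 0], "turn": 0},
  {"jaw": 0, "offset": [-0.25, 0, 0], "turn": 0},
  {"jaw": 0, "offset": [-0.25, 0, 0], "turn": 0},
])

```text
clock: 11.8
ee_pos: [494.7, 38.0, 44.2]
orientation: [[-0.978, 0.208, 0.001], [0.208, 0.978, -0.0], [-0.001, -0.0, -1.0]]
force: [-0.5, -2.9, -4.4]
width: 0.168
finger_force: 79.9
```

>>> servo_tool([
  {"jaw": 0, "offset": [-0.05, 0, 0], "turn": 0},
  {"jaw": 0, "offset": [-0.1, 0, 0], "turn": 0},
  {"jaw": 0, "offset": [-0.1, 0, 0], "turn": 0},
])

```text
clock: 12.18
ee_pos: [498.3, 37.3, 44.0]
orientation: [[-0.978, 0.208, -0.0], [0.208, 0.978, -0.0], [0.0, -0.0, -1.0]]
force: [-2.5, -2.6, -4.1]
width: 0.169
finger_force: 79.9
```

>>> servo_tool([
  {"jaw": 0, "offset": [-0.05, 0, 0], "turn": 0},
  {"jaw": 0, "offset": [-0.05, 0, 0], "turn": 0},
])

```text
clock: 12.42
ee_pos: [500.3, 36.9, 44.1]
orientation: [[-0.978, 0.208, 0.0], [0.208, 0.978, -0.0], [-0.0, -0.0, -1.0]]
force: [-2.0, -3.1, -4.6]
width: 0.171
finger_force: 79.9
```

>>> servo_tool([
  {"jaw": 0, "offset": [-0.04, 0, 0.01], "turn": 0},
  {"jaw": 0, "offset": [-0.04, 0, 0.01], "turn": 0},
])

```text
clock: 12.68
ee_pos: [501.9, 36.6, 43.7]
orientation: [[-0.978, 0.208, 0.0], [0.208, 0.978, -0.0], [-0.0, -0.0, -1.0]]
force: [-1.4, -3.6, -4.2]
width: 0.173
finger_force: 80.0
```

>>> servo_tool([
  {"jaw": 0, "offset": [-0.04, 0, 0.01], "turn": 0},
  {"jaw": 0, "offset": [-0.04, 0, 0.01], "turn": 0},
])

```text
clock: 12.92
ee_pos: [502.4, 36.5, 43.6]
orientation: [[-0.978, 0.208, -0.003], [0.208, 0.978, 0.0], [0.003, -0.0, -1.0]]
force: [-8.2, -1.9, 3.7]
width: 0.171
finger_force: 81.0
```

Seated: about 8 N of push, and the TCP is 61.5 mm from the stud, as expected. I'll release and rise.

>>> servo_tool([
  {"jaw": 0.4, "offset": [0, 0, 0], "turn": 0},
  {"jaw": 0.4, "offset": [0, 0, 0], "turn": 0},
  {"jaw": 0.4, "offset": [0, 0, -0.3], "turn": 0},
  {"jaw": 0.4, "offset": [0, 0, -1], "turn": 0},
  {"jaw": 0.4, "offset": [0, 0, -2.2], "turn": 0},
])

```text
clock: 13.55
ee_pos: [502.6, 36.5, 131.9]
orientation: [[-0.978, 0.208, -0.002], [0.208, 0.978, 0.001], [0.002, 0.0, -1.0]]
force: [1.1, 0.3, 0.2]
width: 0.402
finger_force: 0.0
```

>>> servo_tool([
  {"jaw": 0.4, "offset": [2, 0, -1.8], "turn": 0},
  {"jaw": 0.4, "offset": [2, 0, -1.8], "turn": 0},
  {"jaw": 0.4, "offset": [2, 0, -1.8], "turn": 0},
])

```text
clock: 13.92
ee_pos: [426.0, 53.2, 207.2]
orientation: [[-0.978, 0.207, 0.009], [0.207, 0.978, -0.001], [-0.009, 0.001, -1.0]]
force: [0.3, 0.3, 0.0]
width: 0.399
finger_force: 0.0
```

```bash
python3 - <<'E'
from h import *
np.set_printoptions(precision=1,suppress=True)
o=get_obs();print(o['clock'],o['ee_pos'],o['force'],o['width'])
Z=dict(nut_centre=42,jam_nut=62,lever_knob=87,stop_post=36,spanner_mouth=42,spanner_grip=42)
for c in ['wrist','top']:
    s=snap(c,c+'7')
    for k,z in Z.items():
        for r in landmark_of(c,k)[:1]: print(c,k,round(r['conf'],2),np.array(r['location']),atz(s,r['location'],z))
    if c=='wrist': print([proj(s,p) for p in [(441.4,65.3,66),(562.6,23.8,54)]])
E
```

```text
13.925 [426.   53.2 207.2] [0.3 0.3 0. ] 0.39912876733166053
wrist nut_centre 0.67 [284.1 257.2] [557.9  26.2  42. ]
wrist jam_nut 0.8 [299.  255.2] [563.7  22.6  62. ]
wrist lever_knob 0.24 [247.6 256.3] [486.1  40.4  87. ]
wrist stop_post 0.52 [190.6 268.3] [445.3  62.8  36. ]
wrist spanner_mouth 0.6 [288.3 256.8] [563.7  24.5  42. ]
wrist spanner_grip 0.71 [246.5 256.2] [507.7  35.6  42. ]
[array([194.9, 271.1]), array([293.7, 256.1])]
top nut_centre 0.79 [163.  240.4] [568.6  21.   42. ]
top lever_knob 0.67 [136.4 206.7] [610.9  87.3  87. ]
top spanner_mouth 0.65 [164.6 239. ] [565.2  23.8  42. ]
```

View pics/wrist7.png

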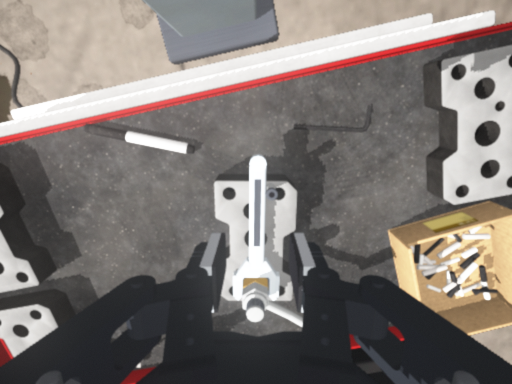

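The spanner is on the nut, mouth at about (258,288), with its handle left of the post at (271,195). Next I'll move above the lever knob with the tool x axis along the lever.

>>> servo_tool([
  {"jaw": 0.45, "offset": [-1.4, 0.5, 0], "turn": -1.3},
  {"jaw": 0.45, "offset": [-2.8, 1, 0], "turn": -2.6},
  {"jaw": 0.45, "offset": [-4.4, 1.77, 0], "turn": -3.9},
  {"jaw": 0.45, "offset": [-4.4, 1.77, 0], "turn": -5.2},
  {"jaw": 0.45, "offset": [-4.4, 1.77, 0], "turn": -6.5},
])

```text
clock: 15.25
ee_pos: [612.8, 85.8, 202.3]
orientation: [[-0.762, -0.648, -0.001], [-0.648, 0.762, 0.0], [0.001, 0.001, -1.0]]
force: [-0.5, -0.2, -0.7]
width: 0.447
finger_force: 0.0
```

>>> servo_tool([
  {"jaw": 0.45, "offset": [0, 0, 0], "turn": -1.3},
  {"jaw": 0.45, "offset": [0, 0, 0], "turn": -1.4},
  {"jaw": 0.45, "offset": [0, 0, 0], "turn": -1.4},
  {"jaw": 0.45, "offset": [0, 0, 0], "turn": -1.4},
])

```text
clock: 15.75
ee_pos: [611.9, 85.6, 203.4]
orientation: [[-0.628, -0.779, 0.0], [-0.779, 0.628, 0.0], [-0.0, -0.0, -1.0]]
force: [0.2, -0.6, 1.3]
width: 0.449
finger_force: 0.0
```

```bash
python3 - <<'E'
from h import *
np.set_printoptions(precision=2,suppress=True)
o=get_obs();R=np.array(o['orientation']);t=np.array(o['ee_pos']);print(t,np.degrees(np.arctan2(R[1,0],R[0,0])),o['joint_pos'])
P=[]
for c in ['wrist','top','side']:
    s=snap(c,c+'8')
    for k,z in dict(lever_knob=87,jam_nut=62,nut_centre=42).items():
        for r in landmark_of(c,k)[:1]:
            p=atz(s,r['location'],z);print(c,k,round(r['conf'],2),np.array(r['location']),p,R.T@(p-t))
            if k=='lever_knob': P.append((*ray(s,r['location']),r['conf']))
    for r in regions_of(c,'lever_knob')[:1]: print(c,'reg',r['conf'],r['extent'])
# triangulate knob
A=sum(np.eye(3)-np.outer(d,d) for o_,d,_ in P);b=sum((np.eye(3)-np.outer(d,d))@o_ for o_,d,_ in P)
print('tri',np.linalg.solve(A,b))
E
```

```text
[611.92  85.61 203.36] -128.87411308794833 [-0.04  0.2   1.67  0.    1.28 -2.51]
wrist lever_knob 0.8 [187.2 257.2] [609.22  84.89  87.  ] [  2.27   1.66 116.36]
wrist jam_nut 0.75 [100.6 252.8] [564.12  22.44  62.  ] [ 79.19  -2.43 141.35]
wrist nut_centre 0.68 [ 98.9 257.2] [559.63  23.42  42.  ] [ 81.25   1.69 161.35]
wrist reg 0.68 [237.8, 80.8, 36.8, 124.1]
top lever_knob 0.81 [137.1 206.3] [609.46  88.01  87.  ] [ -0.32   3.43 116.36]
top jam_nut 0.64 [164.1 239. ] [561.61  22.97  62.  ] [ 80.36  -0.13 141.35]
top nut_centre 0.84 [162.1 239. ] [570.48  23.94  42.  ] [ 74.03  -6.44 161.35]
top reg 0.55 [210.4, 141.3, 37.0, 28.8]
side lever_knob 0.73 [206.  204.8] [607.01  95.97  87.  ] [ -4.98  10.33 116.36]
side jam_nut 0.54 [201.5 230.8] [564.77   4.33  62.  ] [ 92.88 -14.3  141.35]
side nut_centre 0.91 [215.9 233. ] [556.58  40.78  42.  ] [ 69.64  14.96 161.35]
side reg 0.66 [198.6, 198.7, 36.9, 15.4]
tri [609.68  86.98  83.51]
```

>>> servo_tool([
  {"jaw": 0.45, "offset": [0, 0.04, 1], "turn": 0},
  {"jaw": 0.45, "offset": [0, 0.04, 2], "turn": 0},
  {"jaw": 0.45, "offset": [0, 0.04, 2.8], "turn": 0},
  {"jaw": 0.45, "offset": [0, 0.04, 3.1], "turn": 0},
  {"jaw": 0.45, "offset": [0, 0.04, 3.1], "turn": 0},
])

```text
clock: 17.12
ee_pos: [610.6, 86.6, 79.0]
orientation: [[-0.627, -0.779, -0.001], [-0.779, 0.627, 0.0], [0.001, 0.001, -1.0]]
force: [0.1, 0.4, 1.4]
width: 0.455
finger_force: 0.0
```

```bash
python3 - <<'E'
from h import *
np.set_printoptions(precision=2,suppress=True)
o=get_obs();print(o['ee_pos'],o['force'],o['ft_torque'],o['width'])
a=snap('wrist')['pixels'];b=snap('side')['pixels']
cv2.imwrite('pics/p9.png',np.hstack([cv2.resize(a,(500,375)),cv2.resize(b[140:300,150:300],None,fx=2,fy=2.34)[:375]])[:,:,::-1])
E
```

```text
[610.55  86.58  79.04] [0.11 0.36 1.45] [0.03 0.07 0.01] 0.4552443284791413Traceback (most recent call last):
  File "<stdin>", line 5, in <module>
    return _nx.concatenate(arrs, 1, dtype=dtype, casting=casting)
           ~~~~~~~~~~~~~~~^^^^^^^^^^^^^^^^^^^^^^^^^^^^^^^^^^^^^^^
ValueError: all the input array dimensions except for the concatenation axis must match exactly, but along dimension 0, the array at index 0 has size 375 and the array at index 1 has size 374
```

>>> servo_tool([
  {"jaw": 0.45, "offset": [0.007, -0.17, 0], "turn": 0.625},
  {"jaw": 0.45, "offset": [0.03, -0.339, 0], "turn": 1.25},
  {"jaw": 0.45, "offset": [0.066, -0.505, 0], "turn": 1.875},
  {"jaw": 0.45, "offset": [0.118, -0.667, 0], "turn": 2.5},
  {"jaw": 0.45, "offset": [0.118, -0.667, 0], "turn": 2.5},
])

```text
clock: 17.85
ee_pos: [629.9, 65.9, 81.2]
orientation: [[-0.855, -0.519, 0.003], [-0.519, 0.855, -0.0], [-0.003, -0.002, -1.0]]
force: [-1.3, 0.4, 0.2]
width: 0.449
finger_force: 0.0
```

```bash
cat > f.py <<'E'
from h import *
import time
o=get_obs();R=np.array(o['orientation']);t=np.array(o['ee_pos']);S=np.array([562.6,23.8])
r=t[:2]-S;F=np.array(o['force']);th=np.degrees(np.arctan2(r[1],r[0]));u=r/np.linalg.norm(r)
print('clk',round(o['clock'],2),'th',th.round(2),'yaw',np.degrees(np.arctan2(R[1,0],R[0,0])).round(2),'r',np.linalg.norm(r).round(1),'z',t[2].round(1),'Ftan(ccw)',(F[:2]@[-u[1],u[0]]).round(2),'Frad',(F[:2]@u).round(2),'Fz',F[2].round(1),'w',o['width'].round(3),o['finger_force'])
E
python3 f.py
```

```text
Traceback (most recent call last):
  File "f.py", line 5, in <module>
    print('clk',round(o['clock'],2),'th',th.round(2),'yaw',np.degrees(np.arctan2(R[1,0],R[0,0])).round(2),'r',np.linalg.norm(r).round(1),'z',t[2].round(1),'Ftan(ccw)',(F[:2]@[-u[1],u[0]]).round(2),'Frad',(F[:2]@u).round(2),'Fz',F[2].round(1),'w',o['width'].round(3),o['finger_force'])
                                                                                                                                                                                                                                                      ^^^^^^^^^^^^^^^^
AttributeError: 'float' object has no attribute 'round'
```

>>> servo_tool([
  {"jaw": 0.45, "offset": [0.003, -0.102, 0], "turn": 0.375},
  {"jaw": 0.45, "offset": [0.003, -0.102, 0], "turn": 0.375},
])

```text
clock: 18.1
ee_pos: [631.1, 63.1, 80.4]
orientation: [[-0.88, -0.474, 0.002], [-0.474, 0.88, 0.001], [-0.002, -0.0, -1.0]]
force: [0.1, 1.6, 1.2]
width: 0.454
finger_force: 0.8
```

```bash
sed -i "s/o\['width'\].round(3),o\['finger_force'\]/round(o['width'],3)/" f.py; python3 f.py; python3 - <<'E'
from h import *
s=snap('top')
for r in landmark_of('top','lever_knob')[:2]:
    p=atz(s,r['location'],87); print(r['conf'],p,np.degrees(np.arctan2(p[1]-23.8,p[0]-562.6)))
E
```

```text
clk 18.1 th 29.85 yaw -151.7 r 79.0 z 80.4 Ftan(ccw) 1.36 Frad 0.86 Fz 1.2 w 0.454
```

>>> servo_tool([
  {"jaw": 0.45, "offset": [0.003, -0.102, 0], "turn": 0.375},
  {"jaw": 0.45, "offset": [0.003, -0.102, 0], "turn": 0.375},
])

```text
clock: 18.45
ee_pos: [632.6, 59.4, 79.7]
orientation: [[-0.904, -0.427, 0.001], [-0.427, 0.904, 0.0], [-0.001, 0.0, -1.0]]
force: [0.2, 2.2, 1.0]
width: 0.452
finger_force: 1.1
```

```bash
python3 f.py
```

```text
clk 18.45 th 26.92 yaw -154.72 r 78.5 z 79.7 Ftan(ccw) 1.89 Frad 1.21 Fz 1.0 w 0.452
```

>>> servo_tool([
  {"jaw": 0.45, "offset": [0.003, -0.102, 0], "turn": 0.375},
  {"jaw": 0.45, "offset": [0.003, -0.102, 0], "turn": 0.375},
])

```text
clock: 18.7
ee_pos: [634.2, 55.5, 79.5]
orientation: [[-0.925, -0.379, 0.001], [-0.379, 0.925, 0.0], [-0.001, -0.0, -1.0]]
force: [0.1, 2.3, 0.8]
width: 0.449
finger_force: 1.1
```

```bash
python3 f.py
```

```text
clk 18.7 th 23.88 yaw -157.7 r 78.3 z 79.5 Ftan(ccw) 2.01 Frad 1.04 Fz 0.8 w 0.449
```

>>> servo_tool([
  {"jaw": 0.45, "offset": [0, -0.102, 0], "turn": 0.375},
  {"jaw": 0.45, "offset": [0, -0.102, 0], "turn": 0.375},
])

```text
clock: 18.95
ee_pos: [635.7, 51.6, 79.5]
orientation: [[-0.944, -0.331, 0.0], [-0.331, 0.944, 0.0], [-0.0, -0.0, -1.0]]
force: [-0.5, 1.9, 1.1]
width: 0.451
finger_force: 1.1
```

```bash
python3 f.py
```

```text
clk 18.95 th 20.83 yaw -160.69 r 78.2 z 79.5 Ftan(ccw) 1.95 Frad 0.21 Fz 1.1 w 0.451
```

>>> servo_tool([
  {"jaw": 0.45, "offset": [0, -0.102, 0], "turn": 0.375},
  {"jaw": 0.45, "offset": [0, -0.102, 0], "turn": 0.375},
])

```text
clock: 19.2
ee_pos: [637.0, 47.7, 79.4]
orientation: [[-0.96, -0.281, 0.0], [-0.281, 0.96, -0.0], [-0.0, -0.0, -1.0]]
force: [0.4, 1.4, 0.8]
width: 0.452
finger_force: 1.1
```

>>> servo_tool([
  {"jaw": 0.45, "offset": [0, -0.102, 0], "turn": 0.375},
  {"jaw": 0.45, "offset": [0, -0.102, 0], "turn": 0.375},
])

```text
clock: 19.45
ee_pos: [638.1, 43.7, 79.4]
orientation: [[-0.973, -0.23, 0.0], [-0.23, 0.973, -0.0], [-0.0, -0.0, -1.0]]
force: [1.1, 2.1, 1.4]
width: 0.447
finger_force: 1.1
```

>>> servo_tool([
  {"jaw": 0.45, "offset": [0.003, -0.102, 0], "turn": 0.375},
  {"jaw": 0.45, "offset": [0.003, -0.102, 0], "turn": 0.375},
])

```text
clock: 19.7
ee_pos: [638.9, 39.7, 79.4]
orientation: [[-0.984, -0.179, 0.0], [-0.179, 0.984, -0.0], [-0.0, -0.0, -1.0]]
force: [1.2, 2.6, 0.6]
width: 0.451
finger_force: 1.1
```

>>> servo_tool([
  {"jaw": 0.45, "offset": [0.003, -0.102, 0], "turn": 0.375},
  {"jaw": 0.45, "offset": [0.003, -0.102, 0], "turn": 0.375},
])

```text
clock: 19.95
ee_pos: [639.5, 35.7, 79.3]
orientation: [[-0.992, -0.127, 0.0], [-0.127, 0.992, -0.0], [-0.0, -0.0, -1.0]]
force: [0.6, 2.2, 0.9]
width: 0.456
finger_force: 1.1
```

>>> servo_tool([
  {"jaw": 0.45, "offset": [0.003, -0.102, 0], "turn": 0.375},
  {"jaw": 0.45, "offset": [0.003, -0.102, 0], "turn": 0.375},
])

```text
clock: 20.2
ee_pos: [639.9, 31.6, 79.3]
orientation: [[-0.997, -0.075, 0.0], [-0.075, 0.997, -0.0], [-0.0, -0.0, -1.0]]
force: [0.8, 2.1, 0.2]
width: 0.447
finger_force: 1.1
```

>>> servo_tool([
  {"jaw": 0.45, "offset": [0.003, -0.102, 0], "turn": 0.375},
  {"jaw": 0.45, "offset": [0.003, -0.102, 0], "turn": 0.375},
])

```text
clock: 20.45
ee_pos: [640.0, 27.5, 79.3]
orientation: [[-1.0, -0.023, 0.0], [-0.023, 1.0, -0.0], [-0.0, -0.0, -1.0]]
force: [1.0, 1.4, 0.6]
width: 0.452
finger_force: 1.1
```

>>> servo_tool([
  {"jaw": 0.45, "offset": [0.003, -0.102, 0], "turn": 0.375},
  {"jaw": 0.45, "offset": [0.003, -0.102, 0], "turn": 0.375},
])

```text
clock: 20.7
ee_pos: [640.0, 23.4, 79.3]
orientation: [[-1.0, 0.029, 0.0], [0.029, 1.0, -0.0], [-0.0, -0.0, -1.0]]
force: [1.7, 1.7, -0.7]
width: 0.449
finger_force: 1.1
```

>>> servo_tool([
  {"jaw": 0.45, "offset": [0.003, -0.102, 0], "turn": 0.375},
  {"jaw": 0.45, "offset": [0.003, -0.102, 0], "turn": 0.375},
])

```text
clock: 20.95
ee_pos: [639.8, 19.4, 79.3]
orientation: [[-0.997, 0.082, 0.0], [0.082, 0.997, -0.0], [-0.0, -0.0, -1.0]]
force: [2.2, 2.5, 0.2]
width: 0.45
finger_force: 1.1
```

>>> servo_tool([
  {"jaw": 0.45, "offset": [0, -0.102, 0], "turn": 0.375},
  {"jaw": 0.45, "offset": [0, -0.102, 0], "turn": 0.375},
])

```text
clock: 21.2
ee_pos: [639.4, 15.7, 79.3]
orientation: [[-0.991, 0.134, 0.0], [0.134, 0.991, 0.0], [0.0, 0.0, -1.0]]
force: [2.3, 3.7, 1.1]
width: 0.449
finger_force: 2.0
```

Resistance is rising: the finger force doubled and the tangential force is about 3.9 N. I'll take smaller steps.

>>> servo_tool([
  {"jaw": 0.45, "offset": [0, -0.05, 0], "turn": 0.19},
  {"jaw": 0.45, "offset": [0, -0.05, 0], "turn": 0.19},
])

```text
clock: 21.45
ee_pos: [639.1, 14.0, 79.3]
orientation: [[-0.987, 0.161, 0.0], [0.161, 0.987, 0.001], [0.0, 0.001, -1.0]]
force: [2.6, 5.2, 0.6]
width: 0.451
finger_force: 2.6
```

```bash
python3 f.py
```

```text
clk 21.45 th -7.31 yaw 170.76 r 77.1 z 79.3 Ftan(ccw) 5.53 Frad 1.96 Fz 0.6 w 0.451
```

>>> servo_tool([
  {"jaw": 0.45, "offset": [0, -0.05, 0], "turn": 0.15},
  {"jaw": 0.45, "offset": [0, -0.05, 0], "turn": 0.15},
])

```text
clock: 21.7
ee_pos: [638.9, 12.3, 79.4]
orientation: [[-0.983, 0.181, 0.0], [0.181, 0.983, 0.001], [-0.0, 0.001, -1.0]]
force: [3.0, 6.7, 1.7]
width: 0.451
finger_force: 3.2
```

```bash
python3 f.py
```

```text
clk 21.7 th -8.56 yaw 169.56 r 77.1 z 79.4 Ftan(ccw) 7.11 Frad 1.98 Fz 1.7 w 0.451
```

>>> servo_tool([
  {"jaw": 0.45, "offset": [0, -0.055, 0], "turn": 0.15},
  {"jaw": 0.45, "offset": [0, -0.055, 0], "turn": 0.15},
])

```text
clock: 21.95
ee_pos: [638.6, 10.4, 79.4]
orientation: [[-0.979, 0.202, 0.001], [0.202, 0.979, 0.002], [-0.0, 0.002, -1.0]]
force: [2.2, 6.9, 1.1]
width: 0.455
finger_force: 3.8
```

```bash
python3 f.py;python3 f.py
```

```text
clk 21.95 th -9.97 yaw 168.35 r 77.2 z 79.4 Ftan(ccw) 7.21 Frad 0.93 Fz 1.1 w 0.455
clk 21.95 th -9.97 yaw 168.35 r 77.2 z 79.4 Ftan(ccw) 7.21 Frad 0.93 Fz 1.1 w 0.455
```

>>> servo_tool([
  {"jaw": 0.45, "offset": [0, -0.05, 0], "turn": 0.13},
  {"jaw": 0.45, "offset": [0, -0.05, 0], "turn": 0.13},
])

```text
clock: 22.2
ee_pos: [638.4, 8.7, 79.5]
orientation: [[-0.976, 0.22, 0.001], [0.22, 0.976, 0.002], [-0.001, 0.002, -1.0]]
force: [3.8, 7.3, 1.9]
width: 0.444
finger_force: 4.2
```

```bash
cat > avg.py <<'E'
from h import *
S=np.array([562.6,23.8]);L=[]
for i in range(6):
    snap('top'); o=get_obs(); r=np.array(o['ee_pos'])[:2]-S;u=r/np.linalg.norm(r);F=np.array(o['force'])
    L.append([F[:2]@[-u[1],u[0]],F[:2]@u,o['finger_force'],np.degrees(np.arctan2(r[1],r[0]))])
L=np.array(L);print(o['clock'],L[:,0].round(1),L.mean(0).round(2))
E
python3 avg.py
```

```text
22.5 [8.5 8.1 7.9 8.3 9.  8.3] [  8.33   1.29   4.17 -11.26]
```

>>> servo_tool([
  {"jaw": 0.45, "offset": [0, -0.05, 0], "turn": 0.1},
  {"jaw": 0.45, "offset": [0, -0.05, 0], "turn": 0.1},
])

```text
clock: 22.75
ee_pos: [638.1, 7.0, 79.6]
orientation: [[-0.972, 0.233, 0.002], [0.233, 0.972, 0.003], [-0.001, 0.003, -1.0]]
force: [3.1, 8.0, 1.0]
width: 0.446
finger_force: 4.8
```

```bash
python3 avg.py
```

```text
23.05 [ 9.3  8.9  9.7 10.1  9.2  9.9] [  9.51   1.78   4.73 -12.51]
```

>>> servo_tool([
  {"jaw": 0.45, "offset": [0, -0.015, 0], "turn": 0},
  {"jaw": 0.45, "offset": [0, -0.015, 0], "turn": 0},
  {"jaw": 0.45, "offset": [0, -0.015, 0], "turn": 0},
  {"jaw": 0.45, "offset": [0, -0.015, 0], "turn": 0},
  {"jaw": 0.45, "offset": [0, -0.015, 0], "turn": 0},
])

```text
clock: 23.68
ee_pos: [638.1, 6.7, 79.7]
orientation: [[-0.972, 0.233, 0.002], [0.233, 0.972, 0.003], [-0.001, 0.003, -1.0]]
force: [3.8, 10.2, 1.4]
width: 0.45
finger_force: 5.1
```

```bash
python3 avg.py
```

```text
23.975 [10.   9.7  9.9 10.2 10.3 11.1] [ 10.2    1.73   5.12 -12.78]
```

>>> servo_tool([
  {"jaw": 0.45, "offset": [0, 0, 0], "turn": 0},
  {"jaw": 0.45, "offset": [0, 0, 0], "turn": 0},
  {"jaw": 0.45, "offset": [0, 0, 0], "turn": 0},
  {"jaw": 0.45, "offset": [0, 0, 0], "turn": 0},
  {"jaw": 0.45, "offset": [0, 0, 0], "turn": 0},
])

```text
clock: 24.6
ee_pos: [638.1, 6.7, 79.7]
orientation: [[-0.972, 0.233, 0.002], [0.233, 0.972, 0.003], [-0.001, 0.003, -1.0]]
force: [4.5, 9.8, 0.6]
width: 0.452
finger_force: 5.1
```

```bash
python3 avg.py
```

```text
24.9 [10.4 11.  10.   9.9 10.3  9.5] [ 10.19   1.9    5.12 -12.79]
```

Held for well over a second at about 10 N (0.75–0.78 N m). I'll back off to the middle of the gap, rise clear and check.

>>> servo_tool([
  {"jaw": 0.45, "offset": [0, 0.06, 0], "turn": 0},
  {"jaw": 0.45, "offset": [0, 0.15, 0], "turn": 0},
  {"jaw": 0.45, "offset": [0, 0.27, 0], "turn": 0},
  {"jaw": 0.45, "offset": [0, 0.27, 0], "turn": 0},
  {"jaw": 0.45, "offset": [0, 0.27, 0], "turn": 0},
])

```text
clock: 25.52
ee_pos: [639.7, 14.8, 79.1]
orientation: [[-0.972, 0.234, -0.001], [0.234, 0.972, -0.0], [0.0, -0.001, -1.0]]
force: [1.0, -0.2, 0.5]
width: 0.449
finger_force: 0.0
```

>>> servo_tool([
  {"jaw": 0.45, "offset": [0, 0, -0.4], "turn": 0},
  {"jaw": 0.45, "offset": [0, 0, -1.2], "turn": 0},
  {"jaw": 0.45, "offset": [0, 0, -2.4], "turn": 0},
  {"jaw": 0.45, "offset": [0, 0, -3.5], "turn": 0},
  {"jaw": 0.45, "offset": [0, 0, -3.5], "turn": 0},
])

```text
clock: 26.15
ee_pos: [642.8, 14.6, 226.2]
orientation: [[-0.972, 0.234, 0.011], [0.234, 0.972, -0.002], [-0.011, 0.001, -1.0]]
force: [0.7, -1.1, -0.1]
width: 0.452
finger_force: 0.0
```

>>> servo_tool([
  {"jaw": 0.45, "offset": [1.5, 0, 0], "turn": 0},
  {"jaw": 0.45, "offset": [3, 0, 0], "turn": 0},
  {"jaw": 0.45, "offset": [4, 0, 0], "turn": 0},
  {"jaw": 0.45, "offset": [4, 0, 0], "turn": 0},
  {"jaw": 0.45, "offset": [4, 0, 0], "turn": 0},
])

```text
clock: 26.78
ee_pos: [484.8, 52.5, 219.5]
orientation: [[-0.972, 0.235, 0.001], [0.235, 0.972, -0.0], [-0.001, -0.0, -1.0]]
force: [0.2, 0.8, -0.4]
width: 0.45
finger_force: 0.0
```

```bash
python3 - <<'E'
from h import *
np.set_printoptions(precision=1,suppress=True)
o=get_obs();print(o['clock'],o['ee_pos'],o['force'])
Z=dict(nut_centre=42,jam_nut=62,lever_knob=87,stop_post=36,spanner_mouth=42,spanner_grip=42,glue_bottle=0,tip_block=0,hex_key=0,marker=0)
for c in ['wrist','top']:
    s=snap(c,c+'10')
    for k,z in Z.items():
        for r in landmark_of(c,k)[:1]: print(c,k,round(r['conf'],2),np.array(r['location']),atz(s,r['location'],z))
E
```

```text
26.775 [484.8  52.5 219.5] [ 0.2  0.8 -0.4]
wrist nut_centre 0.72 [238.5 250.5] [558.4  27.1  42. ]
wrist jam_nut 0.66 [250.4 244.2] [562.1  19.2  62. ]
wrist lever_knob 0.98 [321.6 264.1] [642.2  23.3  87. ]
wrist spanner_mouth 0.61 [238.6 248.2] [557.8  24.4  42. ]
wrist spanner_grip 0.71 [198.1 248.5] [508.1  37.2  42. ]
wrist glue_bottle 0.65 [320.3 264. ] [712.4   8.8   0. ]
wrist hex_key 0.69 [ 64.7 320.1] [383.9 152.    0. ]
top spanner_grip 0.27 [192.8 236.3] [505.9  27.9  42. ]
top glue_bottle 0.54 [131.6 299.2] [ 651.8 -105.2    0. ]
top tip_block 0.79 [132.  334.9] [ 652.5 -184.     0. ]
top marker 0.43 [130.5 332.9] [ 655.8 -179.6   -0. ]
```

View pics/wrist10.png

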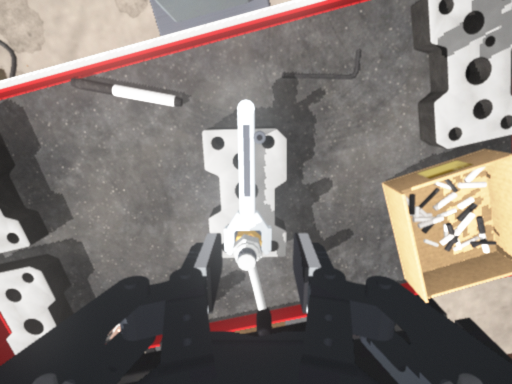

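The spanner is on the nut at (246,238), with its handle against the post at (261,137). The lever points to the far side with its knob at (264,320), and nothing nearby has moved. I'll hand in.

```bash
python3 -c "
from workcell import finish_job
print(finish_job())"
```

```text
the job is handed in; nothing more can be done
None
```

The job is handed in: the spanner sits on the brass nut with its handle against the post, and the jam nut was locked and held at about 10 N at the knob (roughly 0.77 N m) for over a second; nothing nearby looked disturbed in the last pictures, and the hand-in call gave no verdict.

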